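Tip the draining pot lid upright and roll it into its parking bay

TASK

The round pot lid lies sloping on the rest bar of the dish rack. Tip it up with a push so that it stands on its rim in the groove and leans on the row of back tines, then roll it along the groove into the bay between front and back tines, until it has settled in the dip there and stands upright by itself. Keep its rim in the groove (do not lift the lid out or let it fall from the rack) and leave the other things on the table where they are.

Things in the scene. Friction and masses are not known exactly. Their poses are not given: they have to be found in the camera images.
- rack: Fixed dish rack, middle part: wooden groove rail along its y, back tines on its +x side, a rest bar on its -x (robot) side. Origin on the table under the groove's middle. Groove: y -105 to +105 mm, x -9 to +12.5 mm, floor 20 mm above the table, front lip 5 mm and back lip 8 mm above the floor. Nothing stands between rest bar and back tines here.
- rest_bar (a point): Middle of the rack's rest bar: an 8 mm steel rod, 120 mm long along y, on a post at each end; at x=-51, z=84 mm in the rack frame. The lid's lower face rests on it at the start.
- back_tines (a point): Point on the axis of the middle back tine, 93 mm above the table. The back tines are 6 mm steel rods every 30 mm, up to 97 mm above the table, leaning back (top to +x) by 0.17 rad. The plane of their front sides lies at rack x=+11 mm at floor height (z=20) and x=+23 mm at z=93.
- bay: Fixed parking bay ending the groove, at the left (+y) or right (-y) end of the rack; axes as the rack's. Origin on the table under its middle, 165 mm from the rack's origin along the groove. 120 mm long, same groove, back tines at y -45, -15, 15, 45 mm; two front tines at y -32 and +32 mm, parallel to the back ones, 88 mm high, leaving a slot 16 mm wide. Seated lid centre: x=+18, y=0, z=85 mm.
- dip (a point): Middle of the bay's dip, at groove floor height (20 mm above the table): a gap in the floor from y -25 to +25 mm, 12 mm deep. The lid's rim sinks 4.6 mm into it and rests on both edges of the gap.
- caddy: Fixed open aluminium box, 70 x 70 mm, 75 mm high (a sponge in it stands 85 mm high), at the other end of the groove, centre 165 mm from the rack's origin. Origin: centre of its underside.
- lid: Loose smooth titanium pot lid (friction about 0.4): flat disc, 140 mm across, 9 mm thick, about 0.1 kg. Origin: disc centre; z: disc axis. Starts sloping at 52 degrees over the rest bar, low rim in the groove, high rim towards the robot (rack x -82 mm, 130 to 135 mm above the table), within 20 mm of the rack's middle along y. Stood up against the back tines its centre is at rack x=+18, z=90 mm, its top at z=159.
- lid_face (a point): Centre of the lid's upper (dished) face, which ends up against the back tines. A push on the high rim that follows its arc (towards +x and up) turns the lid about its low rim (a level push also drags on the rim by friction); past the vertical it falls onto the back tines and stays there by itself. It then rolls or slides along the groove when its edge is pushed sideways.
- pot: Bystander: grey titanium pot, 116 mm across, 85 mm high, handle folded against its side. Origin: centre of its underside. Right of the rack.
- board: Bystander: blue plastic cutting board, 150 x 220 x 10 mm, lying flat left of the rack. Origin: centre of its underside.
- salt_tin: Bystander: aluminium salt tin, 69 mm across, 64 mm high, standing on the cutting board. Origin: centre of its underside.
- spoon: Bystander: stainless spoon, 170 mm long, lying right of the rack.
- lighter: Bystander: black lighter, 86 x 25 x 13 mm, lying on the robot's side of the rack. Origin: on the table under its middle.
- mug: Bystander: white mug, 84 mm across, 85 mm high, handle to its +y, left of the rack. Origin: centre of its underside.
Not all that is in view belongs to the job. Of the things that look like the lid, the middle-sized one is meant.

How it is judged:
On the way, in this order (a step that is already met when the one before it is completed fails the run):
1. the lid is tipped up, standing in the groove outside the bay and leaning on the back tines (angle between lid's own z axis and vertical between 1.6 and 1.88 rad and angle between the z axis of lid and the x axis of bay, either way round below 0.3 rad and z of lid in the frame of rack below 0.1 m and (y of lid in the frame of bay above 0.06 m or y of lid in the frame of bay below -0.06 m)), for 0.2 s.
2. the lid stands in the dip of the bay, between its front and back tines (angle between lid's own z axis and vertical between 1.6 and 1.88 rad and angle between the z axis of lid and the x axis of bay, either way round below 0.3 rad and y of lid in the frame of bay between -0.007 and 0.007 m and x of lid in the frame of bay between 0 and 0.032 m and z of lid in the frame of bay between 0.078 and 0.0885 m), for 0.2 s.
At the end, for the whole second after the job is handed in: The lid stands on its rim between the front and back tines of the bay (axis 1.60 to 1.88 rad from vertical, within 0.30 rad of the bay's x axis), settled in the dip: centre within 7 mm of the bay's middle along the groove, 0 to 32 mm in its x, 78 to 88.5 mm above the table; at rest (all of step 2 and linear speed of lid below 0.02 m/s and angular speed of lid below 0.3 rad/s); the robot touches nothing.
It fails at once if the lid is lifted out of the groove (centre over 112 mm above the table) (height (world z) of lid above 0.112 m).
It fails at once if the lid falls from the rack (centre under 50 mm above the table) (height (world z) of lid below 0.05 m).
It fails at once if a bystander (pot, board, salt tin, spoon, lighter, mug) is moved by more than 30 mm (distance of any of pot, board, salt_tin, spoon, lighter, mug from where it was at the start of the episode above 0.03 m).
It also fails if it takes over 53 s, if anything falls off the work surface, if the arm or the gripper's body presses on something with over 40 N, if the wrist force passes 120 N, or if a joint passes its speed limit or range.

ROBOT

A 6-joint arm with a two-finger parallel gripper is mounted at the origin on the work surface. World frame = base frame: x ahead of the robot, y to its left, z up, the work surface at z = 0. Lengths are in m, angles in rad, forces in N, time in s.
With the tool pointing down it reaches from about 0.35 to 0.775 m from the base axis. Payload 5.5 kg.
Tool frame: the origin (TCP) lies midway between the tips of the shut fingers; the grasp point (between the pads) lies 19 mm behind it (r.grip_point_offset is the distance from the TCP to the grasp point, in m); z points along the fingers, y is the line along which they close (so a half turn about z gives the same grasp; the last joint's range is limited). The gripper opens to 85 mm and grips with 20 to 120 N. Pads are 22 mm wide; open, the fingers measure 114 mm over their backs; the gripper's body (76 mm by 85 mm) begins 54 mm behind the grasp point. The pads swing forward as they close: fully open they stand 13 mm farther back than shut.
Start: joints at [-1.437, 0.313, 0.046, 1.304, 0, 1.431], TCP at [0.155, -0.554, 0.231] pointing down, gripper open.
Joint ranges: [-2.76, 2.76], [-0.86, 1.69], [-1.03, 1.26], [-2.2, 2.34], [-1.47, 1.5], [-3.14, 3.14]. Speed limits (rad/s): [2.57, 2.57, 3.14, 3.14, 3.14, 3.14].

INTERFACE

Orientations are given as a unit quaternion [x, y, z, w].
In Python, from station import r, snapshot, camera_model gives the robot as it stands.
- The arm moves only by the tool play_rows, never from a script. Its argument "series" is a list of rows, each an object of numbers: "x", "y", "z": the shift along the tool's x, y, z in units of 8 cm (1.0 is 8 cm); "wx", "wy", "wz": the turn, a rotation vector about the tool's x, y, z in units of pi rad (1.0 is pi rad); "hand": the closure, from 0 (fully open) to 1 (shut). In form: [{"x": .., "y": .., "z": .., "wx": .., "wy": .., "wz": .., "hand": ..}, ...]. A call has 1 to 20 rows; each row shifts and turns the commanded pose from where the row before left it, along the tool's axes as they then stand; what a row does not reach is not made up. A row lasts 1/12 s, in which the tool goes at most 41.7 mm and 7.16 degrees, less where a joint would pass 70% of its speed; a pose out of reach is approached as far as the arm can. A call with a number of a shift or a turn outside -1 to 1 is refused whole. A call with a gripper value outside its range is refused whole. The fingers move at their own pace and stop on an object; "newtons" is the grip in N (left out, the last holds). Time passes only in rows, so rows that do not move let the fingers close. It gives the time, the measured TCP pose, the force, the opening and the grip force at its end, in the units of the state.
- r.read_state(): the state, without advancing time (a new reading comes with each control period).
- snapshot(name): name is "scene" or "top"; returns (picture, depth): 420x560x3 uint8, blue, green, red; 420x560 float32, m along the optical axis (not along the pixel's ray), 0 where there is no reading.
- camera_model(name): a dict with "intrinsics" (3x3 intrinsics, pixels), "R" (3x3) and "t" (3): a world point X has camera coordinates R X + t. Camera axes: x right, y down, z forward; pixel columns grow to the right and rows downward; lengths in m; the calibration is good to about 2 mm. A picture is of the moment at which its call begins. camera_model takes no time and is no camera call.
- r.hand_in(): hands the job in; it is judged then, once.
The state is a dict: "time": time; "joint_positions": joint angles; "joint_velocities": joint speeds; "tau": joint torques, N m; "eef_pos": TCP position; "eef_rot": TCP orientation; "contact_force": force on the tool from outside, world axes, zero at the start; "ft_torque": the same for the moment, N m; "opening": finger opening in m; "gripper_force": force on a finger pad.
Only numpy, scipy, OpenCV 4.12 (cv2) and the standard library are available. Lean on these libraries where they do the work, as an engineer would, in place of code of your own. Each camera call takes 0.05 s, during which the arm holds its last target. There are 200 camera calls.

## Working session

There is one attempt and no reset: what is moved stays moved. The work goes in short steps, Python scripts to look and compute and a tool call to move; the robot and the scene stay as the last step left them, time stands still between calls to the robot, and variables do not carry over. Pictures are saved under pics/ and viewed, at most 10 in all, crops included, and the job is handed in when it is done.

Besides the shell and the picture viewer there is one more tool, called after "Call:" as name(argument=value, ...), one argument or row to a line, values as JSON. play_rows: Moves the arm, as the interface text tells. Its arguments: {"type":"object","properties":{"series":{"type":"array","items":{"type":"object","properties":{"x":{"type":"number"},"y":{"type":"number"},"z":{"type":"number"},"wx":{"type":"number"},"wy":{"type":"number"},"wz":{"type":"number"},"hand":{"type":"number"}}}},"newtons":{"type":"number"}},"required":["series"]}

```bash
mkdir -p pics; cat > h.py <<'E'
import numpy as np, cv2
from station import r, snapshot, camera_model
def cloud(name):
    p,d=snapshot(name); c=camera_model(name); K=np.array(c["intrinsics"]);R=np.array(c["R"]);t=np.array(c["t"])
    v,u=np.mgrid[:d.shape[0],:d.shape[1]]
    X=np.stack([(u-K[0,2])/K[0,0]*d,(v-K[1,2])/K[1,1]*d,d],-1)
    W=(X-t)@R; W[d==0]=np.nan
    return p,d,W
E
python3 - <<'E'
from h import *
for n in("scene","top"):
    p,d,W=cloud(n); cv2.imwrite(f"pics/{n}0.png",p); np.savez(f"{n}0.npz",p=p,d=d,W=W)
    c=camera_model(n); print(n, -np.array(c["R"]).T@np.array(c["t"]))
print(r.read_state())
E
```

```text
scene [1.29266134 0.7238664  0.71979147]
top [0.32047633 0.02903508 1.23894104]
{'time': 0.1, 'joint_positions': array([-1.43660784e+00,  3.13902396e-01,  4.50810006e-02,  1.30358907e+00,
       -1.29183448e-05,  1.43120760e+00]), 'joint_velocities': array([-0.00021365, -0.00289577,  0.00337238,  0.00159014,  0.00064042,
       -0.00113408]), 'tau': array([ 3.90771180e-03, -4.81724167e+01,  2.99244833e+01,  1.27048741e-02,
       -1.27400331e-04, -2.25154444e-06]), 'eef_pos': array([ 0.15539422, -0.55313012,  0.23050633]), 'eef_rot': array([ 9.90645053e-01,  1.36461450e-01, -4.27996566e-06, -8.07083405e-04]), 'contact_force': array([0.65709012, 0.49438675, 0.04835033]), 'ft_torque': array([-0.01799803, -0.00141098,  0.02695297]), 'gripper_force': 0.0, 'opening': 0.08524741906935}
```

View pics/scene0.png

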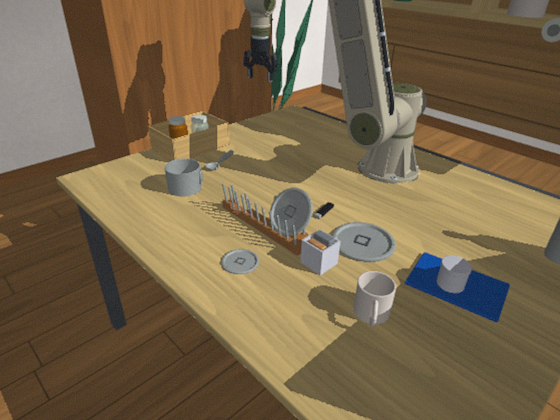

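View pics/top0.png

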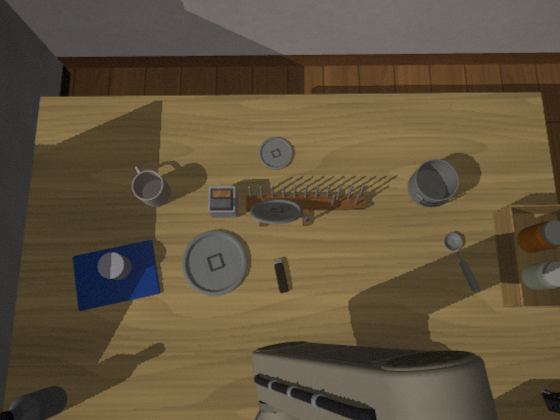

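The scene view shows the lid tilted on the rack at about (291,211) and the caddy at (320,252). In the top view the lid is at (277,211) and the rack rail runs from (246,203) to (366,204). The caddy is at (222,200), the left (+y) end, so the bay is at the right (-y) end.

```bash
python3 - <<'E'
from h import *
z=np.load("top0.npz"); p,W=z["p"],z["W"]
print("center",W[203,330],W[250,340], W[211,277])
# caddy
reg=np.zeros(p.shape[:2],bool); reg[180:222,203:243]=1
m=reg&(W[...,2]>.06)&(W[...,2]<.1)
c=cv2.minAreaRect(W[m][:,:2].astype(np.float32)*1000); print("caddy",c)
hsv=cv2.cvtColor(p,cv2.COLOR_BGR2HSV)
reg[:]=0; reg[190:216,244:372]=1
m=reg&(W[...,2]>.015)&(W[...,2]<.035)&(hsv[...,1]>110)
P=W[m]*1000; c=cv2.minAreaRect(P[:,:2].astype(np.float32)); print("rail",c, m.sum())
print(cv2.boxPoints(c))
# lid points
for n,rg in(("top",(195,228,246,308)),("scene",(185,240,268,315))):
    z=np.load(n+"0.npz"); p,W=z["p"],z["W"]
    S=W[rg[0]:rg[1],rg[2]:rg[3]].reshape(-1,3); S=S[np.isfinite(S).all(1)&(S[:,2]>.045)]
    # RANSAC plane
    rng=np.random.default_rng(0); best=0
    for _ in range(500):
        a=S[rng.choice(len(S),3,False)]; nn=np.cross(a[1]-a[0],a[2]-a[0]); L=np.linalg.norm(nn)
        if L<1e-6: continue
        nn/=L; k=abs((S-a[0])@nn)<.002
        if k.sum()>best: best=k.sum(); K=k
    Q=S[K]; cc=Q.mean(0); nn=np.linalg.svd(Q-cc,full_matrices=False)[2][2]; nn*=np.sign(nn[2])
    print(n,best,len(S),"c",cc,"n",nn,"tilt",np.degrees(np.arccos(nn[2])),"min",Q.min(0),"max",Q.max(0), "top pt",Q[Q[:,2].argmax()])
# tines in scene cam
z=np.load("top0.npz"); p,W=z["p"],z["W"]
S=W[175:205,244:372]; mm=(S[...,2]>.075)&(S[...,2]<.105); print("tine tops",len(S[mm]))
Q=S[mm]*1000; print(Q[Q[:,1].argsort()][::6].round())
E
python3 - <<'E'
import cv2
p=cv2.imread("pics/top0.png")[170:240,200:380]; cv2.imwrite("pics/crop.png",cv2.resize(p,None,fx=4.4,fy=4.4,interpolation=cv2.INTER_CUBIC))
E
```

```text
center [ 0.60858371 -0.10497721  0.02015924] [ 0.47959171 -0.13008793  0.0016729 ] [0.57566215 0.04192103 0.07341717]
caddy ((608.3836669921875, 190.69598388671875), (70.33536529541016, 71.01067352294922), 0.013277843594551086)
rail ((604.0346069335938, -34.651336669921875), (330.5988464355469, 56.201927185058594), 89.97332763671875) 888
[[ 575.8567  -199.93767]
 [ 632.0586  -199.96382]
 [ 632.2125   130.635  ]
 [ 576.0106   130.66115]]
top 595 954 c [0.57050159 0.04464412 0.08327361] n [0.78512594 0.00370405 0.61932507] tilt 51.73313598061247 min [ 0.53140878 -0.02567852  0.04551787] max [0.60170699 0.11188261 0.13555316] top pt [0.53140878 0.03647496 0.13555316]
scene 741 1508 c [0.56930483 0.04283161 0.08198358] n [0.78100614 0.00189568 0.62452046] tilt 51.353000683400886 min [ 0.53085435 -0.02911976  0.04500297] max [0.60039798 0.11278182 0.12954046] top pt [0.53085435 0.041169   0.12954046]
tine tops 146
[[ 634. -185.   94.]
 [ 633. -183.   76.]
 [ 609. -172.   84.]
 [ 611. -168.   77.]
 [ 634. -154.   93.]
 [ 632. -152.   90.]
 [ 639. -124.   98.]
 [ 636. -121.   99.]
 [ 612. -106.   86.]
 [ 639.  -95.   98.]
 [ 636.  -93.   98.]
 [ 629.  -65.   76.]
 [ 632.  -63.   75.]
 [ 632.  -36.   85.]
 [ 633.  -33.   93.]
 [ 637.   -6.   98.]
 [ 634.   -3.   98.]
 [ 632.   25.   98.]
 [ 633.   28.   92.]
 [ 632.   55.   89.]
 [ 633.   57.   85.]
 [ 630.   84.   75.]
 [ 629.   87.   79.]
 [ 632.  114.  101.]
 [ 634.  118.   93.]]
```

View pics/crop.png

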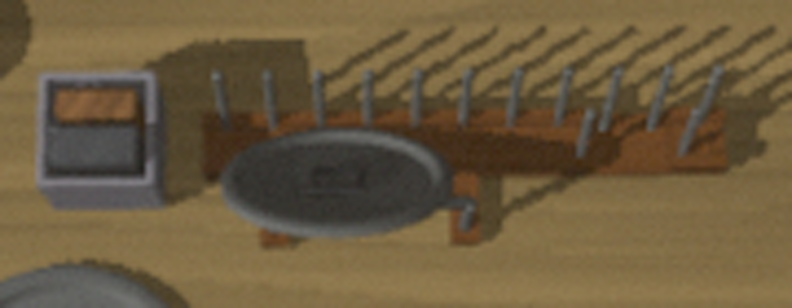

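The rack lines up with the world axes. Its origin is at about (0.608, 0.026) and the bay at about (0.608, -0.139). The lid's high rim is at about (0.527, 0.043, 0.13). I'll move the closed fingers in front of it.

Call:
play_rows(
  series=[
    {"wz":0.029,"hand":1},
    {"wz":0.029,"hand":1},
    {"wz":0.029,"hand":1},
    {"x":0.239,"y":-0.438,"hand":1},
    {"x":0.239,"y":-0.438,"hand":1},
    {"x":0.239,"y":-0.438,"hand":1},
    {"x":0.239,"y":-0.438,"hand":1},
    {"x":0.239,"y":-0.438,"hand":1},
    {"x":0.239,"y":-0.438,"hand":1},
    {"x":0.239,"y":-0.438,"hand":1},
    {"x":0.239,"y":-0.438,"hand":1},
    {"x":0.239,"y":-0.438,"hand":1},
    {"x":0.239,"y":-0.438,"hand":1},
    {"x":0.239,"y":-0.438,"hand":1},
    {"x":0.239,"y":-0.438,"hand":1},
    {"x":0.239,"y":-0.438,"hand":1},
    {"x":0.239,"y":-0.438,"hand":1},
    {"x":0.239,"y":-0.438,"hand":1},
    {"x":0.239,"y":-0.438,"hand":1},
    {"x":0.239,"y":-0.438,"hand":1},
  ],
)

```text
$.series[0]: bad value
```

Call:
play_rows(
  series=[
    {"x":0,"y":0,"z":0,"wx":0,"wy":0,"wz":0.029,"hand":1},
    {"x":0,"y":0,"z":0,"wx":0,"wy":0,"wz":0.029,"hand":1},
    {"x":0,"y":0,"z":0,"wx":0,"wy":0,"wz":0.029,"hand":1},
    {"x":0.239,"y":-0.438,"z":0,"wx":0,"wy":0,"wz":0,"hand":1},
    {"x":0.239,"y":-0.438,"z":0,"wx":0,"wy":0,"wz":0,"hand":1},
    {"x":0.239,"y":-0.438,"z":0,"wx":0,"wy":0,"wz":0,"hand":1},
    {"x":0.239,"y":-0.438,"z":0,"wx":0,"wy":0,"wz":0,"hand":1},
    {"x":0.239,"y":-0.438,"z":0,"wx":0,"wy":0,"wz":0,"hand":1},
    {"x":0.239,"y":-0.438,"z":0,"wx":0,"wy":0,"wz":0,"hand":1},
    {"x":0.239,"y":-0.438,"z":0,"wx":0,"wy":0,"wz":0,"hand":1},
    {"x":0.239,"y":-0.438,"z":0,"wx":0,"wy":0,"wz":0,"hand":1},
    {"x":0.239,"y":-0.438,"z":0,"wx":0,"wy":0,"wz":0,"hand":1},
    {"x":0.239,"y":-0.438,"z":0,"wx":0,"wy":0,"wz":0,"hand":1},
  ],
)

```text
time: 1.18
eef_pos: [0.3467, -0.2012, 0.2312]
eef_rot: [1.0, -0.0, -0.0, -0.0]
contact_force: [0.3, -1.0, -0.2]
opening: 0.0001
gripper_force: 0.0
```

Call:
play_rows(
  series=[
    {"x":0.247,"y":-0.435,"z":0,"wx":0,"wy":0,"wz":0,"hand":1},
    {"x":0.247,"y":-0.435,"z":0,"wx":0,"wy":0,"wz":0,"hand":1},
    {"x":0.247,"y":-0.435,"z":0,"wx":0,"wy":0,"wz":0,"hand":1},
    {"x":0.247,"y":-0.435,"z":0,"wx":0,"wy":0,"wz":0,"hand":1},
    {"x":0.247,"y":-0.435,"z":0,"wx":0,"wy":0,"wz":0,"hand":1},
    {"x":0.247,"y":-0.435,"z":0,"wx":0,"wy":0,"wz":0,"hand":1},
    {"x":0.247,"y":-0.435,"z":0,"wx":0,"wy":0,"wz":0,"hand":1},
    {"x":0,"y":0,"z":0.3625,"wx":0,"wy":0,"wz":0,"hand":1},
    {"x":0,"y":0,"z":0.3625,"wx":0,"wy":0,"wz":0,"hand":1},
    {"x":0,"y":0,"z":0.3625,"wx":0,"wy":0,"wz":0,"hand":1},
    {"x":0,"y":0,"z":0.3625,"wx":0,"wy":0,"wz":0,"hand":1},
    {"x":0,"y":0,"z":0,"wx":0,"wy":0,"wz":0,"hand":1},
  ],
)

```text
time: 2.18
eef_pos: [0.4801, 0.0412, 0.1098]
eef_rot: [1.0, 0.001, -0.005, -0.0]
contact_force: [-0.8, 0.3, 0.2]
opening: 0.0001
gripper_force: 0.0
```

```bash
python3 - <<'E'
from h import *
p,d,W=cloud("scene"); cv2.imwrite("pics/s1.png",cv2.resize(p[130:290,200:410],None,fx=3.5,fy=3.5))
E
```

```text
(no output)
```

View pics/s1.png

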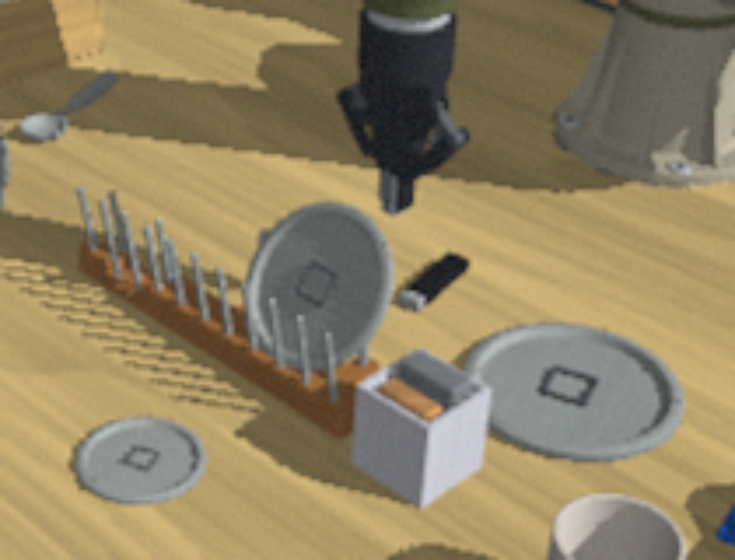

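The finger sits just in front of the high rim, at about (395,205) in the crop. Next I follow the arc.

Call:
play_rows(
  series=[
    {"x":0.15,"y":0,"z":0,"wx":0,"wy":0,"wz":0,"hand":1},
    {"x":0.15,"y":0,"z":0,"wx":0,"wy":0,"wz":0,"hand":1},
    {"x":0.1,"y":0,"z":0,"wx":0,"wy":0,"wz":0,"hand":1},
    {"x":0.1,"y":0,"z":-0.07,"wx":0,"wy":0,"wz":0,"hand":1},
    {"x":0.1,"y":0,"z":-0.07,"wx":0,"wy":0,"wz":0,"hand":1},
    {"x":0.09,"y":0,"z":-0.045,"wx":0,"wy":0,"wz":0,"hand":1},
    {"x":0.09,"y":0,"z":-0.045,"wx":0,"wy":0,"wz":0,"hand":1},
    {"x":0.09,"y":0,"z":-0.04,"wx":0,"wy":0,"wz":0,"hand":1},
    {"x":0.1,"y":0,"z":-0.03,"wx":0,"wy":0,"wz":0,"hand":1},
  ],
)

```text
time: 2.98
eef_pos: [0.5631, 0.0405, 0.1401]
eef_rot: [1.0, 0.0, 0.0, 0.0]
contact_force: [0.3, 0.3, 0.1]
opening: 0.0001
gripper_force: 0.1
```

```bash
python3 - <<'E'
from h import *
p,d,W=cloud("scene"); cv2.imwrite("pics/s2.png",cv2.resize(p[130:290,200:410],None,fx=3.5,fy=3.5)); print(r.read_state()["eef_pos"],r.read_state()["contact_force"])
E
```

```text
[0.56501951 0.04034987 0.14041978] [2.68760055 0.24157093 0.82025478]
```

View pics/s2.png

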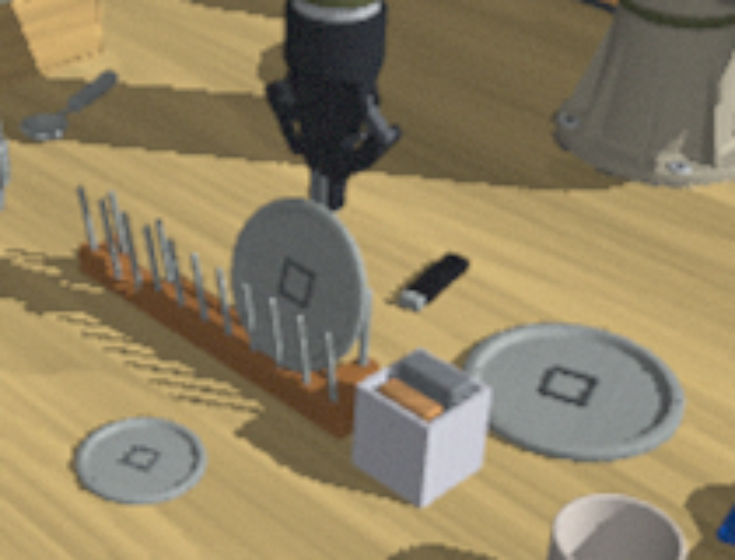

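The lid is turning up with its rim still in the groove. I continue past vertical.

Call:
play_rows(
  series=[
    {"x":0.09,"y":0,"z":-0.02,"wx":0,"wy":0,"wz":0,"hand":1},
    {"x":0.09,"y":0,"z":-0.02,"wx":0,"wy":0,"wz":0,"hand":1},
    {"x":0.08,"y":0,"z":-0.01,"wx":0,"wy":0,"wz":0,"hand":1},
    {"x":0.08,"y":0,"z":0,"wx":0,"wy":0,"wz":0,"hand":1},
    {"x":0.07,"y":0,"z":0,"wx":0,"wy":0,"wz":0,"hand":1},
    {"x":0.07,"y":0,"z":0,"wx":0,"wy":0,"wz":0,"hand":1},
    {"x":0.07,"y":0,"z":0,"wx":0,"wy":0,"wz":0,"hand":1},
    {"x":0.06,"y":0,"z":0,"wx":0,"wy":0,"wz":0,"hand":1},
    {"x":0,"y":0,"z":0,"wx":0,"wy":0,"wz":0,"hand":1},
    {"x":0,"y":0,"z":0,"wx":0,"wy":0,"wz":0,"hand":1},
  ],
)

```text
time: 3.87
eef_pos: [0.6112, 0.0406, 0.1431]
eef_rot: [1.0, 0.0, -0.0, 0.0]
contact_force: [-0.5, -0.1, 0.3]
opening: -0.0001
gripper_force: 0.0
```

```bash
cat >> h.py <<'E'
def lid(y0=-.25,y1=.14):
    p,d,W=cloud("scene")
    m=(W[...,2]>.10)&(W[...,2]<.165)&(W[...,0]>.57)&(W[...,0]<.67)&(W[...,1]>y0)&(W[...,1]<y1)
    S=W[m]; rng=np.random.default_rng(0); best=0
    for _ in range(300):
        a=S[rng.choice(len(S),3,False)]; n=np.cross(a[1]-a[0],a[2]-a[0]); L=np.linalg.norm(n)
        if L<1e-7: continue
        k=abs((S-a[0])@n/L)<.002
        if k.sum()>best: best=k.sum();K=k
    Q=S[K]; c=Q.mean(0); n=np.linalg.svd(Q-c,full_matrices=False)[2][2]; n*=np.sign(n[0])
    # horizontal extents of the upper half at each height -> centre y
    ys=[(np.nanmin(Q[abs(Q[:,2]-h)<.004,1])+np.nanmax(Q[abs(Q[:,2]-h)<.004,1]))/2 for h in(.105,.115,.125,.135)]
    print("n",n.round(3),"ang",np.arccos(n[2]).round(3),"cy",np.round(ys,4),"zmax",Q[:,2].max().round(4),"y",Q[:,1].min().round(4),Q[:,1].max().round(4),"x mean",c.round(4),len(Q))
    s=r.read_state(); print(s["time"],s["eef_pos"].round(4),s["contact_force"].round(1))
    return p
E
python3 - <<'E'
from h import *
cv2.imwrite("pics/s3.png",lid())
E
```

```text
n [ 0.979 -0.001 -0.205] ang 1.777 cy [0.0475 0.051  0.0525 0.0513] zmax 0.1576 y -0.0161 0.1112 x mean [0.6338 0.0471 0.1225] 280
3.9167 [0.6109 0.0406 0.1431] [-0.  -0.  -0.4]
```

The lid is tipped up and leans on the tines at 1.78 rad. Next I back off, raise the tool, turn the gripper a quarter turn and go to the lid's +y edge.

Call:
play_rows(
  series=[
    {"x":-0.45,"y":0,"z":0,"wx":0,"wy":0,"wz":0,"hand":1},
    {"x":0,"y":0,"z":-0.4,"wx":0,"wy":0,"wz":0,"hand":1},
    {"x":0,"y":0,"z":-0.4,"wx":0,"wy":0,"wz":0,"hand":1},
    {"x":0,"y":0,"z":-0.4,"wx":0,"wy":0,"wz":0,"hand":1},
    {"x":0,"y":0,"z":0,"wx":0,"wy":0,"wz":0.0385,"hand":1},
    {"x":0,"y":0,"z":0,"wx":0,"wy":0,"wz":0.0385,"hand":1},
    {"x":0,"y":0,"z":0,"wx":0,"wy":0,"wz":0.0385,"hand":1},
    {"x":0,"y":0,"z":0,"wx":0,"wy":0,"wz":0.0385,"hand":1},
    {"x":0,"y":0,"z":0,"wx":0,"wy":0,"wz":0.0385,"hand":1},
    {"x":0,"y":0,"z":0,"wx":0,"wy":0,"wz":0.0385,"hand":1},
    {"x":0,"y":0,"z":0,"wx":0,"wy":0,"wz":0.0385,"hand":1},
    {"x":0,"y":0,"z":0,"wx":0,"wy":0,"wz":0.0385,"hand":1},
    {"x":0,"y":0,"z":0,"wx":0,"wy":0,"wz":0.0385,"hand":1},
    {"x":0,"y":0,"z":0,"wx":0,"wy":0,"wz":0.0385,"hand":1},
    {"x":0,"y":0,"z":0,"wx":0,"wy":0,"wz":0.0385,"hand":1},
    {"x":0,"y":0,"z":0,"wx":0,"wy":0,"wz":0.0385,"hand":1},
    {"x":0,"y":0,"z":0,"wx":0,"wy":0,"wz":0.0385,"hand":1},
  ],
)

```text
time: 5.33
eef_pos: [0.3766, -0.2818, 0.2404]
eef_rot: [0.867, -0.473, -0.029, -0.155]
contact_force: [-0.2, -0.6, -0.7]
opening: -0.0001
gripper_force: 0.0
```

```bash
python3 - <<'E'
from h import *
lid()
E
```

```text
n [ 0.981 -0.    -0.195] ang 1.767 cy [0.049  0.0499 0.0494 0.053 ] zmax 0.1576 y -0.0132 0.1108 x mean [0.6338 0.0474 0.1226] 278
5.3833 [ 0.3726 -0.2849  0.2397] [-3.3 -1.7 -0.3]
```

The arm strayed from the commanded pose during the turn, so I check the joints.

```bash
python3 - <<'E'
from h import *
for _ in range(2):
    s=r.read_state(); print(s["time"],s["eef_pos"],s["eef_rot"],s["joint_positions"].round(3),s["joint_velocities"].round(3))
    snapshot("top")
p,_=snapshot("top"); cv2.imwrite("pics/t4.png",p)
E
```

```text
5.3833 [ 0.37258968 -0.28487655  0.2396748 ] [ 0.86461791 -0.47713573 -0.03068932 -0.15438759] [-0.985  0.24  -0.075  1.457  0.245  3.141] [ 0.086  0.005  0.011 -0.044  0.013 -0.001]
5.4333 [ 0.37461219 -0.28356124  0.23981285] [ 0.865641   -0.47523676 -0.02987637 -0.15467088] [-0.98   0.24  -0.075  1.456  0.247  3.141] [ 0.079 -0.005  0.006 -0.017  0.034 -0.001]
```

View pics/t4.png

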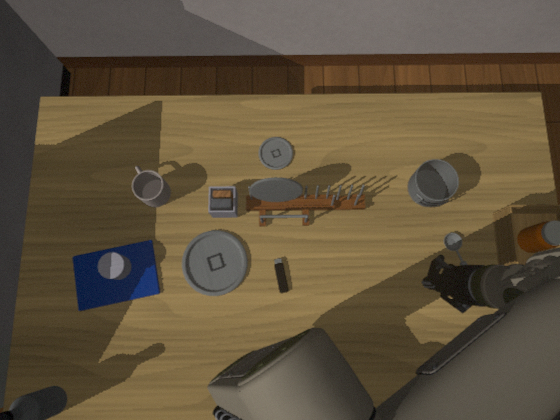

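Joint 6 hit its limit of 3.14, and nothing was disturbed. I'll turn back the other way.

Call:
play_rows(
  series=[
    {"x":0,"y":0,"z":0,"wx":0,"wy":0,"wz":-0.0385,"hand":1},
    {"x":0,"y":0,"z":0,"wx":0,"wy":0,"wz":-0.0385,"hand":1},
    {"x":0,"y":0,"z":0,"wx":0,"wy":0,"wz":-0.0385,"hand":1},
    {"x":0,"y":0,"z":0,"wx":0,"wy":0,"wz":-0.0385,"hand":1},
  ],
)

```text
time: 5.87
eef_pos: [0.3788, -0.2796, 0.2404]
eef_rot: [0.957, -0.245, 0.009, -0.157]
contact_force: [0.7, -0.0, -0.1]
opening: -0.0001
gripper_force: 0.0
```

```bash
python3 - <<'E'
from h import *
from scipy.spatial.transform import Rotation as T
s=r.read_state(); print(s["eef_pos"],T.from_quat(s["eef_rot"]).as_matrix().round(3),s["joint_positions"].round(3),s["joint_velocities"].round(3))
E
```

```text
[ 0.37876433 -0.27962121  0.24044507] [[ 0.879 -0.467  0.094]
 [-0.472 -0.83   0.296]
 [-0.06  -0.305 -0.951]] [-0.968  0.24  -0.074  1.455  0.248  2.651] [ 4.000e-03  2.000e-03 -0.000e+00 -1.000e-03  1.000e-03 -1.438e+00]
```

```bash
python3 - <<'E'
from h import *
from scipy.spatial.transform import Rotation as T
s=r.read_state(); R=T.from_quat(s["eef_rot"]).as_matrix()
Rt=np.array([[0,1,0],[1,0,0],[0,0,-1.]])
v=T.from_matrix(R.T@Rt).as_rotvec(); print(v/np.pi, np.linalg.norm(v)/np.pi/.0398)
E
```

```text
[-0.0804995  -0.09027151 -0.65350387] 16.698554242056318
```

Call:
play_rows(
  series=[
    {"x":0,"y":0,"z":0,"wx":-0.0047,"wy":-0.0053,"wz":-0.0384,"hand":1},
    {"x":0,"y":0,"z":0,"wx":-0.0047,"wy":-0.0053,"wz":-0.0384,"hand":1},
    {"x":0,"y":0,"z":0,"wx":-0.0047,"wy":-0.0053,"wz":-0.0384,"hand":1},
    {"x":0,"y":0,"z":0,"wx":-0.0047,"wy":-0.0053,"wz":-0.0384,"hand":1},
    {"x":0,"y":0,"z":0,"wx":-0.0047,"wy":-0.0053,"wz":-0.0384,"hand":1},
    {"x":0,"y":0,"z":0,"wx":-0.0047,"wy":-0.0053,"wz":-0.0384,"hand":1},
    {"x":0,"y":0,"z":0,"wx":-0.0047,"wy":-0.0053,"wz":-0.0384,"hand":1},
    {"x":0,"y":0,"z":0,"wx":-0.0047,"wy":-0.0053,"wz":-0.0384,"hand":1},
    {"x":0,"y":0,"z":0,"wx":-0.0047,"wy":-0.0053,"wz":-0.0384,"hand":1},
    {"x":0,"y":0,"z":0,"wx":-0.0047,"wy":-0.0053,"wz":-0.0384,"hand":1},
    {"x":0,"y":0,"z":0,"wx":-0.0047,"wy":-0.0053,"wz":-0.0384,"hand":1},
    {"x":0,"y":0,"z":0,"wx":-0.0047,"wy":-0.0053,"wz":-0.0384,"hand":1},
    {"x":0,"y":0,"z":0,"wx":-0.0047,"wy":-0.0053,"wz":-0.0384,"hand":1},
    {"x":0,"y":0,"z":0,"wx":-0.0047,"wy":-0.0053,"wz":-0.0384,"hand":1},
    {"x":0,"y":0,"z":0,"wx":-0.0047,"wy":-0.0053,"wz":-0.0384,"hand":1},
    {"x":0,"y":0,"z":0,"wx":-0.0047,"wy":-0.0053,"wz":-0.0384,"hand":1},
    {"x":0,"y":0,"z":0,"wx":-0.0047,"wy":-0.0053,"wz":-0.0384,"hand":1},
    {"x":0,"y":0,"z":0,"wx":0,"wy":0,"wz":0,"hand":1},
  ],
)

```text
time: 7.37
eef_pos: [0.3785, -0.2789, 0.2407]
eef_rot: [0.709, 0.706, -0.0, -0.001]
contact_force: [0.3, -0.2, -0.6]
opening: 0.0002
gripper_force: 0.0
```

```bash
python3 - <<'E'
from h import *
s=r.read_state(); print(s["eef_pos"],s["joint_positions"].round(3),s["joint_velocities"].round(3))
E
```

```text
[ 0.37853145 -0.27892825  0.24073319] [-0.806  0.109 -0.189  1.275 -0.     0.769] [-0.011  0.022  0.026  0.027  0.001  0.182]
```

Call:
play_rows(
  series=[
    {"x":0.4145,"y":0.24,"z":0,"wx":0,"wy":0,"wz":0,"hand":1},
    {"x":0.4145,"y":0.24,"z":0,"wx":0,"wy":0,"wz":0,"hand":1},
    {"x":0.4145,"y":0.24,"z":0,"wx":0,"wy":0,"wz":0,"hand":1},
    {"x":0.4145,"y":0.24,"z":0,"wx":0,"wy":0,"wz":0,"hand":1},
    {"x":0.4145,"y":0.24,"z":0,"wx":0,"wy":0,"wz":0,"hand":1},
    {"x":0.4145,"y":0.24,"z":0,"wx":0,"wy":0,"wz":0,"hand":1},
    {"x":0.4145,"y":0.24,"z":0,"wx":0,"wy":0,"wz":0,"hand":1},
    {"x":0.4145,"y":0.24,"z":0,"wx":0,"wy":0,"wz":0,"hand":1},
    {"x":0.4145,"y":0.24,"z":0,"wx":0,"wy":0,"wz":0,"hand":1},
    {"x":0.4145,"y":0.24,"z":0,"wx":0,"wy":0,"wz":0,"hand":1},
    {"x":0.4145,"y":0.24,"z":0,"wx":0,"wy":0,"wz":0,"hand":1},
    {"x":0.4145,"y":0.24,"z":0,"wx":0,"wy":0,"wz":0,"hand":1},
    {"x":0.4145,"y":0.24,"z":0,"wx":0,"wy":0,"wz":0,"hand":1},
    {"x":0,"y":0,"z":0.3,"wx":0,"wy":0,"wz":0,"hand":1},
    {"x":0,"y":0,"z":0.3,"wx":0,"wy":0,"wz":0,"hand":1},
    {"x":0,"y":0,"z":0.3,"wx":0,"wy":0,"wz":0,"hand":1},
    {"x":0,"y":0,"z":0,"wx":0,"wy":0,"wz":0,"hand":1},
  ],
)

```text
time: 8.78
eef_pos: [0.6287, 0.1491, 0.1628]
eef_rot: [0.711, 0.703, -0.004, -0.005]
contact_force: [-1.8, 0.4, -0.6]
opening: -0.0003
gripper_force: 0.0
```

```bash
python3 - <<'E'
from h import *
p=lid(); cv2.imwrite("pics/s5.png",cv2.resize(p[130:290,200:410],None,fx=3.5,fy=3.5))
E
```

```text
n [ 0.978 -0.007 -0.21 ] ang 1.782 cy [0.0492 0.0501 0.0508 0.0518] zmax 0.1596 y -0.0141 0.1125 x mean [0.6341 0.0473 0.123 ] 275
8.8333 [0.6296 0.1488 0.1655] [-0.   0.4  0. ]
```

View pics/s5.png

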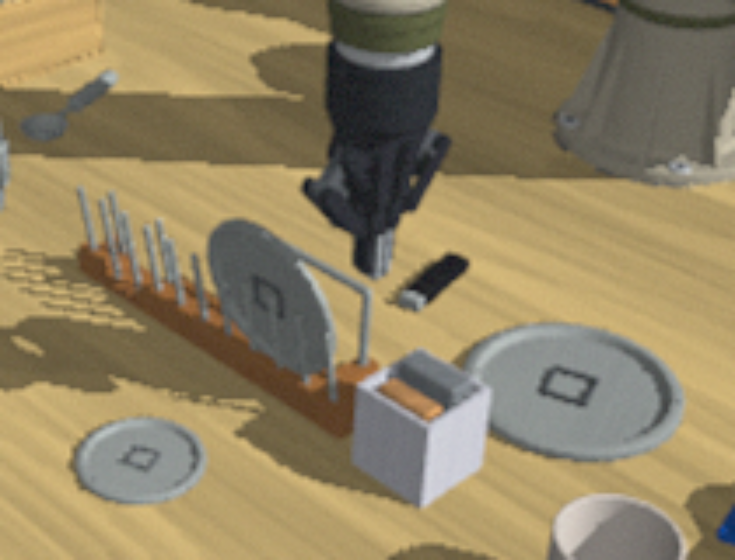

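The lid leans on the tines and the finger is above its +y side. I lower it and push along -y.

Call:
play_rows(
  series=[
    {"x":0,"y":0,"z":0.38,"wx":0,"wy":0,"wz":0,"hand":1},
    {"x":0,"y":0,"z":0.37,"wx":0,"wy":0,"wz":0,"hand":1},
    {"x":0,"y":0,"z":0,"wx":0,"wy":0,"wz":0,"hand":1},
    {"x":-0.15,"y":0,"z":0,"wx":0,"wy":0,"wz":0,"hand":1},
    {"x":-0.1,"y":0,"z":0,"wx":0,"wy":0,"wz":0,"hand":1},
    {"x":-0.08,"y":0,"z":0,"wx":0,"wy":0,"wz":0,"hand":1},
    {"x":-0.08,"y":0,"z":0,"wx":0,"wy":0,"wz":0,"hand":1},
    {"x":-0.08,"y":0,"z":0,"wx":0,"wy":0,"wz":0,"hand":1},
    {"x":-0.08,"y":0,"z":0,"wx":0,"wy":0,"wz":0,"hand":1},
    {"x":-0.08,"y":0,"z":0,"wx":0,"wy":0,"wz":0,"hand":1},
    {"x":-0.08,"y":0,"z":0,"wx":0,"wy":0,"wz":0,"hand":1},
  ],
)

```text
time: 9.75
eef_pos: [0.6312, 0.0886, 0.1087]
eef_rot: [0.711, 0.703, -0.0, -0.002]
contact_force: [-0.7, -0.5, -0.4]
opening: 0.0001
gripper_force: 0.1
```

```bash
python3 - <<'E'
from h import *
lid()
E
```

```text
n [ 0.973  0.006 -0.232] ang 1.805 cy [0.0055 0.0287 0.0297 0.0316] zmax 0.1636 y -0.0477 0.1011 x mean [0.6344 0.0168 0.1232] 263
9.8 [0.6311 0.0875 0.1085] [-0.2 -0.2 -0.1]
```

Call:
play_rows(
  series=[
    {"x":-0.08,"y":-0.005,"z":0.01,"wx":0,"wy":0,"wz":0,"hand":1},
    {"x":-0.09,"y":-0.005,"z":0.01,"wx":0,"wy":0,"wz":0,"hand":1},
    {"x":-0.09,"y":-0.005,"z":0,"wx":0,"wy":0,"wz":0,"hand":1},
    {"x":-0.09,"y":0,"z":0,"wx":0,"wy":0,"wz":0,"hand":1},
    {"x":-0.09,"y":0,"z":0,"wx":0,"wy":0,"wz":0,"hand":1},
    {"x":-0.09,"y":0,"z":0,"wx":0,"wy":0,"wz":0,"hand":1},
    {"x":-0.09,"y":0,"z":0,"wx":0,"wy":0,"wz":0,"hand":1},
    {"x":-0.09,"y":0,"z":0,"wx":0,"wy":0,"wz":0,"hand":1},
    {"x":-0.09,"y":0,"z":0,"wx":0,"wy":0,"wz":0,"hand":1},
    {"x":-0.09,"y":0,"z":0,"wx":0,"wy":0,"wz":0,"hand":1},
    {"x":-0.08,"y":0,"z":0,"wx":0,"wy":0,"wz":0,"hand":1},
    {"x":-0.07,"y":0,"z":0,"wx":0,"wy":0,"wz":0,"hand":1},
    {"x":-0.06,"y":0,"z":0,"wx":0,"wy":0,"wz":0,"hand":1},
  ],
)

```text
time: 10.88
eef_pos: [0.6289, 0.0006, 0.1066]
eef_rot: [0.711, 0.703, -0.0, -0.002]
contact_force: [0.9, -0.1, 0.7]
opening: 0.0001
gripper_force: 0.3
```

```bash
python3 - <<'E'
from h import *
p=lid(); cv2.imwrite("pics/s6.png",cv2.resize(p[130:290,200:410],None,fx=3.5,fy=3.5))
E
```

```text
n [ 0.979  0.011 -0.204] ang 1.776 cy [-0.0668 -0.0599 -0.0619 -0.0485] zmax 0.1626 y -0.1417 0.0137 x mean [ 0.634  -0.0706  0.122 ] 221
10.9333 [ 0.629  -0.      0.1066] [-0.9 -0.1 -0.2]
```

View pics/s6.png

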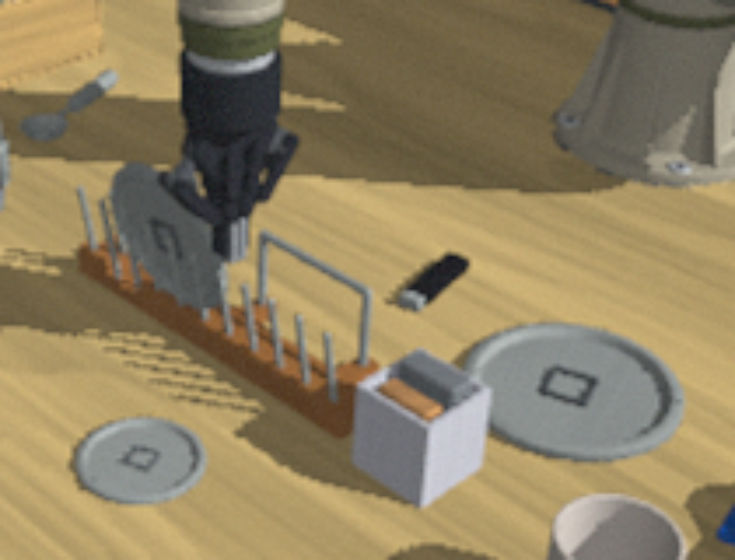

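The lid has entered the bay; in the crop its front edge is past the front tine. I push slowly to the dip.

Call:
play_rows(
  series=[
    {"x":-0.06,"y":0,"z":0,"wx":0,"wy":0,"wz":0,"hand":1},
    {"x":-0.06,"y":0,"z":0,"wx":0,"wy":0,"wz":0,"hand":1},
    {"x":-0.06,"y":0,"z":0,"wx":0,"wy":0,"wz":0,"hand":1},
    {"x":-0.06,"y":0,"z":0,"wx":0,"wy":0,"wz":0,"hand":1},
    {"x":-0.06,"y":0,"z":0,"wx":0,"wy":0,"wz":0,"hand":1},
    {"x":-0.06,"y":0,"z":0,"wx":0,"wy":0,"wz":0,"hand":1},
    {"x":-0.06,"y":0,"z":0,"wx":0,"wy":0,"wz":0,"hand":1},
    {"x":-0.06,"y":0,"z":0,"wx":0,"wy":0,"wz":0,"hand":1},
    {"x":-0.05,"y":0,"z":0,"wx":0,"wy":0,"wz":0,"hand":1},
    {"x":-0.05,"y":0,"z":0,"wx":0,"wy":0,"wz":0,"hand":1},
    {"x":-0.05,"y":0,"z":0,"wx":0,"wy":0,"wz":0,"hand":1},
    {"x":0,"y":0,"z":0,"wx":0,"wy":0,"wz":0,"hand":1},
    {"x":0,"y":0,"z":0,"wx":0,"wy":0,"wz":0,"hand":1},
  ],
)

```text
time: 12.02
eef_pos: [0.6283, -0.0493, 0.1064]
eef_rot: [0.711, 0.703, -0.0, -0.002]
contact_force: [0.9, 0.1, 0.2]
opening: 0.0002
gripper_force: 0.0
```

```bash
python3 - <<'E'
from h import *
lid(y1=-.06)
E
```

```text
n [ 0.959 -0.029 -0.281] ang 1.856 cy [-0.1366 -0.1361 -0.1342 -0.1346] zmax 0.1536 y -0.1975 -0.0761 x mean [ 0.6356 -0.1365  0.1222] 186
12.0667 [ 0.6283 -0.0491  0.1064] [ 0.  -0.5 -0.2]
```

The lid looks settled: its centre is at y ≈ -0.135 and its top has dropped about 4 mm. I back away and check.

Call:
play_rows(
  series=[
    {"x":0.2,"y":0,"z":0,"wx":0,"wy":0,"wz":0,"hand":1},
    {"x":0.3,"y":0,"z":0,"wx":0,"wy":0,"wz":0,"hand":1},
    {"x":0.3,"y":-0.1,"z":-0.3,"wx":0,"wy":0,"wz":0,"hand":1},
    {"x":0.2,"y":-0.2,"z":-0.35,"wx":0,"wy":0,"wz":0,"hand":1},
    {"x":0.2,"y":-0.2,"z":-0.35,"wx":0,"wy":0,"wz":0,"hand":1},
    {"x":0.2,"y":-0.2,"z":-0.35,"wx":0,"wy":0,"wz":0,"hand":1},
    {"x":0,"y":0,"z":0,"wx":0,"wy":0,"wz":0,"hand":1},
    {"x":0,"y":0,"z":0,"wx":0,"wy":0,"wz":0,"hand":1},
  ],
)

```text
time: 12.73
eef_pos: [0.5747, 0.0645, 0.2174]
eef_rot: [0.71, 0.704, 0.002, -0.0]
contact_force: [-0.3, 0.2, -0.2]
opening: -0.0003
gripper_force: 0.0
```

```bash
python3 - <<'E'
from h import *
p=lid(y1=-.05);lid(y1=-.05)
a=p[140:260,200:330]; t,d,W=cloud("top"); b=t[160:230,240:380]
m=(W[...,2]>.10)&(W[...,2]<.17)&(W[...,0]>.58)&(W[...,0]<.68)&(W[...,1]<-.04)&(W[...,1]>-.25); Q=W[m]
print("top",Q.min(0),Q.max(0),(Q[:,1].min()+Q[:,1].max())/2)
a=cv2.resize(a,(500,460)); b=cv2.resize(b,(280*1,140)); c=np.zeros((460,780,3),np.uint8); c[:,:500]=a; c[:140,500:]=b
cv2.imwrite("pics/s7.png",c)
E
```

```text
n [ 0.962 -0.001 -0.272] ang 1.847 cy [-0.1369 -0.1367 -0.1386 -0.1364] zmax 0.1519 y -0.1981 -0.0752 x mean [ 0.6349 -0.139   0.1217] 184
12.7833 [0.5743 0.0639 0.2156] [ 0.  -0.4  0.2]
n [ 0.959 -0.006 -0.282] ang 1.857 cy [-0.1364 -0.1325 -0.1382 -0.1388] zmax 0.1525 y -0.1982 -0.0746 x mean [ 0.6356 -0.1392  0.1222] 182
12.8333 [0.574  0.0634 0.2144] [ 0.5 -0.4 -1.1]
top [ 0.6237033  -0.20637293  0.10000271] [ 0.64262264 -0.07096589  0.15794147] -0.13866940866814634
```

View pics/s7.png

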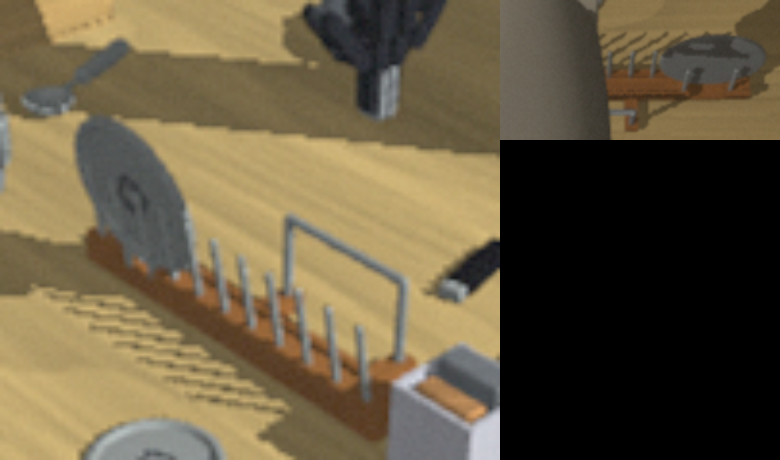

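The lid stands in the bay between the front and back tines. Its centre is at y ≈ -0.1387 against -0.139 for the bay, the tilt is about 1.85 rad (limit 1.88), and it is at rest with the gripper clear.

```bash
python3 -c "
from station import r
print(r.hand_in())"
```

```text
the job is handed in; nothing more can be done
None
```

I tipped the lid up against the back tines and rolled it into the bay, where it stood at rest in the dip with the gripper clear; its measured tilt of about 1.85 rad was close to the 1.88 limit, and the job is handed in with no verdict returned.

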